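Gather the tooth dies in the tray's spout corner and hold the tray tilted

TASK

Swing the cam lever of the bench tray holder fully out to free the tray, then take the tray by its upright handle and lift it clear of the holder and the bench. Tilt it down towards the corner with the pouring spout until all four loose tooth dies have slid together into that corner, and finish while still holding the tray there, tilted and steady in the air, with the dies in the corner so that I can pick them out. Do not knock over or push about the other things on the bench.

Things in the scene. Friction and masses are not known exactly. Their poses are not given: they have to be found in the camera images.
- holder: Bench tray holder, fixed: aluminium plate 150 x 272 mm, top 10 mm above the bench; on it the tray stands between low steel lugs (tops 30 mm above the bench) and an end fence (34 mm). Origin on the bench under the tray's middle; +y along the tray's long side away from the clamp, +x away from the robot, to the tray's handle side. The cam clamp is at its -y end
- jaw (a joint): travel (m) of the steel sliding jaw that holds the tray: 50 mm wide, top 58 mm above the bench. 0 = closed, its lip laps 4.5 mm over the rim of the tray's -y end; it slides to holder -y, driven only by the lever's cam: 6 mm per rad of lever, 11.4 mm at the end
- cam_lever (a joint): angle (rad) of the cam lever, a flat bar with a cam disc, swinging level about an upright pin. 0 to 0.2 = clamped (at 0 the bar points to holder -x, parallel to the tray's short end); it turns anticlockwise seen from above to its stop at 1.9 = fully out, pointing away from the tray. It stays where it is left and takes about 2 N at the knob
- lever_knob (a point): the black upright round knob at the end of the cam lever, 18 mm diameter, from 34 to 73 mm above the bench, 75 mm from the pivot; the point is on its axis 60 mm above the bench. Nothing taller than the bar (34 mm) stands within 40 mm of its path
- lever_pivot (a point): axis of the cam lever's pin, 60 mm above the bench like the knob's point; it lies 137 mm from the holder's origin along holder -y
- tray: loose polished steel sorting tray, 0.22 to 0.35 kg, 166 x 116 mm outside (160 x 110 inside), 40 mm high, 3 mm floor and walls, 7 mm outward rim. Origin in the middle of its underside; axes as the holder's while it stands there. Long side along y; handle on the +x side; its only pouring spout is at the -x, +y corner: walls 8 mm lower and a lip sticking out 20 mm
- tray_grip (a point): grip point of the tray's handle: a flat upright steel plate on the outside of the middle of the +x long side, 9 mm thick (along tray x), 56 mm wide (along y), top edge 78 mm above the tray's underside. The point is in the plate's middle plane 18 mm below the top edge, at tray (62.5, 0, 60) mm. Nothing beside the plate is higher than the rim (40 mm)
- spout_corner (a point): inside bottom corner of the tray at the spout, on the floor, at tray (-55, 80, 3) mm
- spout_under (a point): underside of the tray below the spout corner, at tray (-58, 83, 0) mm: the lowest point when the tray is tilted to the spout
- tooth1: one of four equal loose stone tooth dies lying in the tray: 22 x 13 x 12 mm, 11 g, long axis x with the ivory crown at +x, origin in its middle. The dies begin to slide on the tray at a slope of 8 to 12 degrees; about 30 degrees straight towards the corner brings them in within a second or two
- tooth2: one of four equal loose stone tooth dies lying in the tray: 22 x 13 x 12 mm, 11 g, long axis x with the ivory crown at +x, origin in its middle. The dies begin to slide on the tray at a slope of 8 to 12 degrees; about 30 degrees straight towards the corner brings them in within a second or two
- tooth3: one of four equal loose stone tooth dies lying in the tray: 22 x 13 x 12 mm, 11 g, long axis x with the ivory crown at +x, origin in its middle. The dies begin to slide on the tray at a slope of 8 to 12 degrees; about 30 degrees straight towards the corner brings them in within a second or two
- tooth4: one of four equal loose stone tooth dies lying in the tray: 22 x 13 x 12 mm, 11 g, long axis x with the ivory crown at +x, origin in its middle. The dies begin to slide on the tray at a slope of 8 to 12 degrees; about 30 degrees straight towards the corner brings them in within a second or two
- typodont: white practice jaw model, open, about 75 mm wide and 110 mm high; leave alone (origin under its middle, on the bench)
- curing_light: white pen-shaped curing light with an amber shield, lying, 190 mm long, 55 mm high at the shield; leave alone (origin under its middle, on the bench)
- dish: round steel dish, 104 mm wide, 28 mm high; leave alone (origin under its middle, on the bench)
- cup: brown paper cup, 68 mm wide, 80 mm high; leave alone (origin under its middle, on the bench)
- mouth_mirror: steel mouth mirror lying, 155 mm long, 7 mm thick; leave alone (origin under its middle, on the bench)
- tweezers: steel tweezers lying, 150 mm long, 8 mm high; leave alone (origin under its middle, on the bench)
- syringe: clear plastic syringe lying, 130 mm long, 20 mm high; leave alone (origin under its middle, on the bench)

How it is judged:
By the outcome, as a careful person would: the job done as asked, in the order asked, and still so for the second after the job is handed in, while the arm keeps its last pose, push and grip.
It also fails if it takes over 51 s, if anything falls off the work surface, if the arm or the gripper's body presses on something with over 40 N, if the wrist force passes 120 N, or if a joint passes its speed limit or range.

ROBOT

A 6-joint arm with a two-finger parallel gripper is mounted at the origin on the work surface. World frame = base frame: x ahead of the robot, y to its left, z up, the work surface at z = 0. Lengths are in m, angles in rad, forces in N, time in s.
With the tool pointing down it reaches from about 0.375 to 0.9 m from the base axis. Payload 3.1 kg.
Tool frame: the origin (TCP) lies on the centre line of the jaws, within the pads' length; the fingertips stand 19 mm ahead of it and the grasp point (between the pads) is the TCP; z points along the fingers, y is the line along which they close (so a half turn about z gives the same grasp; the last joint's range is limited). The gripper opens to 85 mm and grips with 20 to 120 N. Pads are 22 mm wide; open, the fingers measure 114 mm over their backs; the gripper's body (76 mm by 85 mm) begins 54 mm behind the grasp point. The pads swing forward as they close: fully open they stand 13 mm farther back than shut.
Start: joints at [-0.178, 0.527, 1.433, -0, 1.181, -0.178], TCP at [0.625, 0, 0.25] pointing down, gripper open.
Joint ranges: [-3.08, 3.08], [-0.75, 2.2], [0.22, 2.44], [-1.43, 4.57], [0, 2.65], [-2.85, 2.85]. Speed limits (rad/s): [2.79, 2.79, 3.14, 3.14, 3.14, 3.14].

INTERFACE

Orientations are given as a unit quaternion [x, y, z, w].
In Python, from station import manip gives the robot as it stands.
- The arm moves only by the tool servo_tool, never from a script. Its argument "rows" is a list that holds one entry, the list of rows, each a list of 7 numbers: the turn, a rotation vector about the tool's x, y, z in degrees, then the shift along the tool's x, y, z in m, then the gripper command: -1 is shut, 1 is fully open, values between are in proportion. In form: [[[wx, wy, wz, tx, ty, tz, jaw], ...]]. A call has 1 to 8 rows; each row shifts and turns the commanded pose from where the row before left it, along the tool's axes as they then stand; what a row does not reach is not made up. A row lasts 1/12 s, in which the tool goes at most 41.7 mm and 7.16 degrees, less where a joint would pass 70% of its speed; a pose out of reach is approached as far as the arm can. A call is refused whole if a number of a shift passes 0.0417 or a number of a turn 7.16, either way. A call with a gripper value outside its range is refused whole. The fingers move at their own pace and stop on an object; "squeeze" is the grip in N (left out, the last holds). Time passes only in rows, so rows that do not move let the fingers close. It gives the time, the measured TCP pose, the force, the opening and the grip force at its end, in the units of the state.
- manip.sense(): the state, without advancing time (a new reading comes with each control period).
- manip.snapshot(name): name is "scene" or "side" or "wrist"; returns the picture (400x640x3 uint8, blue, green, red); there is no depth.
- manip.camera_info(name): a dict with "K" (3x3 intrinsics, pixels), "camera_from_world" (4x4, takes a point from world to camera coordinates). Camera axes: x right, y down, z forward; pixel columns grow to the right and rows downward; lengths in m; the calibration is good to about 2 mm. A picture is of the moment at which its call begins: read the wrist's pose just before it. camera_info takes no time and is no camera call; for the wrist camera it gives the pose at the moment of the call.
- manip.sign_off(): hands the job in; it is judged then, once.
The state is a dict: "t": time; "q": joint angles; "qd": joint speeds; "tau": joint torques, N m; "tcp_pos": TCP position; "tool_rot": TCP orientation; "force": force on the tool from outside, world axes, zero at the start; "ft_torque": the same for the moment, N m; "finger_gap": opening from 0.0 (shut) to 1.0 (fully open); "gripper_force": force on a finger pad.
Only numpy, scipy, OpenCV 4.12 (cv2) and the standard library are available. Lean on these libraries where they do the work, as an engineer would, in place of code of your own. Each camera call takes 0.05 s, during which the arm holds its last target. There are 200 camera calls.

## Working session

There is one attempt and no reset: what is moved stays moved. The work goes in short steps, Python scripts to look and compute and a tool call to move; the robot and the scene stay as the last step left them, time stands still between calls to the robot, and variables do not carry over. Pictures are saved under pics/ and viewed, at most 10 in all, crops included, and the job is handed in when it is done.

Besides the shell and the picture viewer there is one more tool, called after ">>>" as name(argument=value, ...), one argument or row to a line, values as JSON. servo_tool: Moves the arm, as the interface text tells. Its arguments: {"type":"object","properties":{"rows":{"type":"array","items":{"type":"array","items":{"type":"array","items":{"type":"number"}}}},"squeeze":{"type":"number"}},"required":["rows"]}

```bash
mkdir -p pics; python3 - <<'E'
from station import manip
import cv2
for n in ["scene","side"]:
    im=manip.snapshot(n); cv2.imwrite(f"pics/{n}0.png",im)
    c=manip.camera_info(n); print(n,c["K"],c["camera_from_world"])
s=manip.sense(); print(s)
E
```

```text
scene [[382.43857875   0.         320.74008038]
 [  0.         382.43857875 195.15451437]
 [  0.           0.           1.        ]] [[-0.3804834   0.9247804  -0.00368722  0.18857505]
 [ 0.7738761   0.31620875 -0.54875113 -0.34349173]
 [-0.50630836 -0.21164415 -0.83597763  1.30085979]
 [ 0.          0.          0.          1.        ]]
side [[425.798853     0.         326.01245849]
 [  0.         425.798853   201.02077201]
 [  0.           0.           1.        ]] [[-0.84920032 -0.52790119 -0.01338483  0.44385035]
 [-0.29084561  0.48871961 -0.82253388  0.21379192]
 [ 0.44075804 -0.69460311 -0.56855859  1.14570236]
 [ 0.          0.          0.          1.        ]]
{'t': 0.1, 'q': array([-1.78520649e-01,  5.28383244e-01,  1.43378343e+00,  3.35007314e-05,
        1.18146157e+00, -1.78472786e-01]), 'qd': array([ 0.0009103 , -0.00177289, -0.00484365,  0.00245099, -0.00056302,
       -0.00201426]), 'tau': array([ 4.33945943e-04, -4.43301880e+01, -1.78587180e+01, -2.04061280e-04,
        3.88642526e-03,  1.10165692e-05]), 'tcp_pos': array([6.24373543e-01, 1.38342891e-04, 2.49422356e-01]), 'tool_rot': array([ 7.07127844e-01,  7.07084986e-01, -5.67749697e-04, -8.44870548e-04]), 'force': array([-0.58366311,  0.19574083,  1.13221399]), 'ft_torque': array([-0.03104547, -0.01386559, -0.02586139]), 'gripper_force': 0.0, 'finger_gap': 1.005872734284346}
```

View pics/scene0.png

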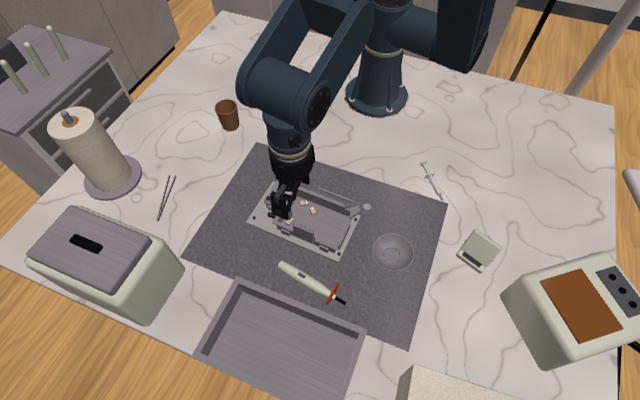

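View pics/side0.png

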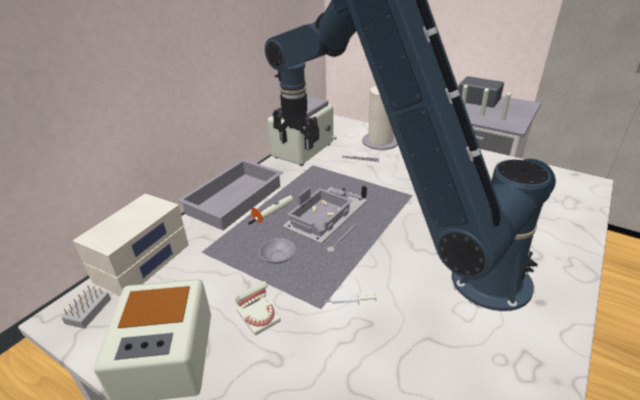

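The scene view shows the holder around (305,220), partly behind the gripper. In the side view the tray is at (322,212), with the black knob at (364,192) and the handle plate at (305,198). I'll take close crops next.

```bash
python3 - <<'E'
from station import manip
import cv2, numpy as np
im=cv2.imread("pics/side0.png"); a=cv2.resize(im[170:270,260:420],(800,500),interpolation=cv2.INTER_CUBIC); cv2.imwrite("pics/sidec.png",a)
w=manip.snapshot("wrist"); cv2.imwrite("pics/wrist0.png",w)
c=manip.camera_info("wrist"); print(c["K"],c["camera_from_world"])
np.savez("wc0.npz",K=c["K"],T=c["camera_from_world"])
E
```

```text
[[278.69490679   0.         326.85588939]
 [  0.         278.69490679 201.78968657]
 [  0.           0.           1.        ]] [[ 9.99999257e-01 -2.88540701e-05 -1.21881074e-03 -6.24714425e-01]
 [ 3.57203063e-04 -9.48912416e-01  3.15539378e-01 -4.22058857e-02]
 [-1.16564924e-03 -3.15539579e-01 -9.48911700e-01  3.81418061e-01]
 [ 0.00000000e+00  0.00000000e+00  0.00000000e+00  1.00000000e+00]]
```

View pics/sidec.png

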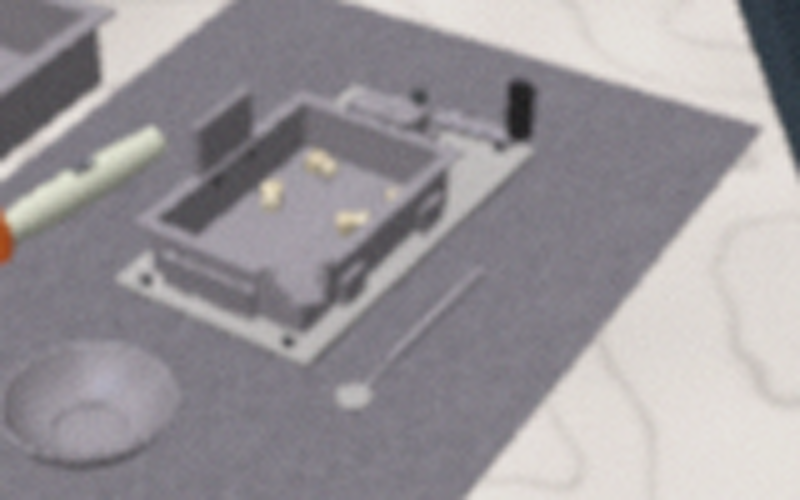

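View pics/wrist0.png

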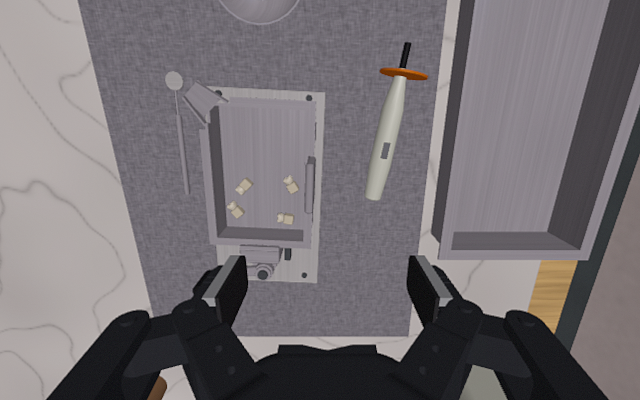

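In the side crop, the knob is at about side pixel (364,192) and the spout faces the dish. In the wrist view, holder +y is roughly image-up (world +y), the handle is at (310,185) and the pivot is near (263,270). One enlarged crop will give exact points.

```bash
cat > h.py <<'E'
import numpy as np
def ray(K,T,uv,z):
    R=T[:3,:3];o=-R.T@T[:3,3];d=R.T@np.linalg.inv(K)@np.array([uv[0],uv[1],1.]);return o+d*(z-o[2])/d[2]
def proj(K,T,P):
    p=K@(T[:3,:3]@np.asarray(P)+T[:3,3]);return p[:2]/p[2]
E
python3 - <<'E'
from station import manip
import cv2, numpy as np
from h import *
w=cv2.imread("pics/wrist0.png"); cv2.imwrite("pics/wc.png",cv2.resize(w[80:290,150:350],None,fx=2.85,fy=2.85,interpolation=cv2.INTER_CUBIC))
z=np.load("wc0.npz");K,T=z["K"],z["T"]
for n,uv,h in [("plUR",(325,92),.01),("plLR",(317,282),.01),("boltUR",(309,98),.01),("boltLR",(304,275),.01),("boltUL",(218,93),.01),("pivot",(263,270),.045),("hand top",(308,157),.088),("hand bot",(306,212),.088),("lightend",(373,198),.01)]: print(n,ray(K,T,uv,h).round(4))
c=manip.camera_info("side");k=c["K"];t=c["camera_from_world"]
print("knobtop",ray(k,t,(364,187.3),.073),"mid",ray(k,t,(364,192.4),.055))
im=cv2.imread("pics/side0.png"); m=(im.max(2)<45).astype(np.uint8); n,l,s,ce=cv2.connectedComponentsWithStats(m[180:205,355:375]); print(s,ce+[355,180])
E
```

```text
plUR [0.6225 0.1001 0.01  ]
plLR [ 0.6097 -0.1698  0.01  ]
boltUR [0.6028 0.0932 0.01  ]
boltLR [ 0.5902 -0.1575  0.01  ]
boltUL [0.4919 0.099  0.01  ]
pivot [ 0.5381 -0.1268  0.045 ]
hand top [0.6054 0.0336 0.088 ]
hand bot [ 0.6019 -0.0268  0.088 ]
lightend [ 0.688  -0.0354  0.01  ]
knobtop [ 0.457992   -0.13429768  0.073     ] mid [ 0.45594285 -0.13183248  0.055     ]
[[  0   0  20  25 470]
 [  7   7   4  10  30]] [[364.55531915 192.02553191]
 [363.63333333 191.6       ]]
```

View pics/wc.png

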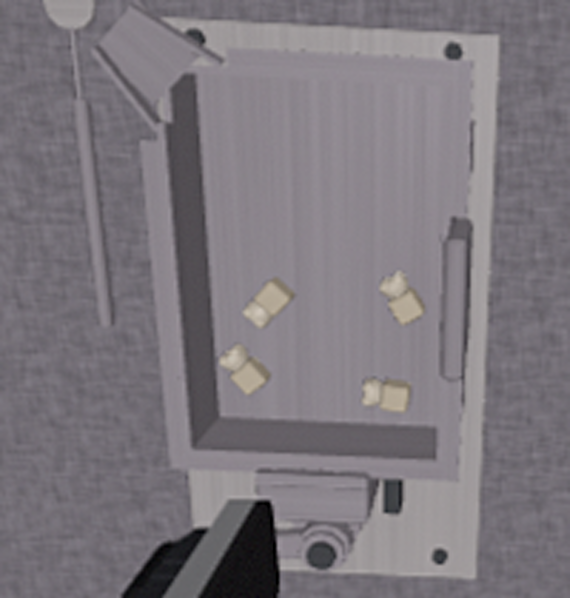

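The crop shows a pivot pin at crop (321,555), the handle top face centred at (455,308), and a yaw of about -3°. The dies lie in the -y half.

```bash
python3 - <<'E'
from station import manip
import numpy as np
from h import *
z=np.load("wc0.npz");K,T=z["K"],z["T"]
cr=lambda x,y:(150+x/2.85-.3,80+y/2.85-.3)
for n,uv,h in [("hand",cr(455.5,308),.088),("handN",cr(457,238),.088),("handS",cr(454,379),.088),("pivot45",cr(321,555),.045),("plUR",cr(498,36),.01),("plLR",cr(475,578),.01)]: print(n,ray(K,T,uv,h).round(4))
c=manip.camera_info("side");k=c["K"];t=c["camera_from_world"]
print("knob",ray(k,t,(363.6,191.6),.0535),ray(k,t,(363.6,186.7),.073))
c=manip.camera_info("scene");k=c["K"];t=c["camera_from_world"]
print("cup top",ray(k,t,(227,106),.08))
E
```

```text
hand [0.6064 0.0008 0.088 ]
handN [0.6074 0.0271 0.088 ]
handS [ 0.6052 -0.0276  0.088 ]
pivot45 [ 0.5367 -0.1338  0.045 ]
plUR [0.6218 0.0997 0.01  ]
plLR [ 0.6087 -0.1707  0.01  ]
knob [ 0.46032577 -0.13746062  0.0535    ] [ 0.46081775 -0.13685887  0.073     ]
cup top [ 0.30830116 -0.38398134  0.08      ]
```

>>> servo_tool(
  rows=[
    [[0,0,0,-0.0228,-0.0272,0.015,0],[0,0,0,-0.0228,-0.0272,0.015,0],[0,0,0,-0.0228,-0.0272,0.015,0],[0,0,0,-0.0228,-0.0272,0.015,0],[0,0,0,-0.0228,-0.0272,0.015,0],[0,0,0,-0.0228,-0.0272,0.015,0],[0,0,7.15,0,0,0,0],[0,0,7.15,0,0,0,0]],
  ],
  squeeze=40,
)

```text
t: 0.82
tcp_pos: [0.4593, -0.1376, 0.1592]
tool_rot: [0.793, 0.61, -0.001, -0.002]
force: [-0.6, -0.5, -0.8]
finger_gap: 0.503
gripper_force: 0.0
```

>>> servo_tool(
  rows=[
    [[0,0,7.15,0,0,0,0],[0,0,7.15,0,0,0,0],[0,0,7.15,0,0,0,0],[0,0,7.15,0,0,0,0],[0,0,7.15,0,0,0,0],[0,0,7.15,0,0,0,0],[0,0,7.15,0,0,0,0],[0,0,7.15,0,0,0,0]],
  ],
)

```text
t: 1.48
tcp_pos: [0.4617, -0.1368, 0.1602]
tool_rot: [0.987, 0.158, -0.0, -0.0]
force: [-0.6, 0.4, 0.8]
finger_gap: 0.499
gripper_force: 0.0
```

>>> servo_tool(
  rows=[
    [[0,0,7.15,0,0,0,0],[0,0,7.15,0,0,0,0],[0,0,0,0,0,0,0],[0,0,0,0,0,0,0]],
  ],
)

```text
t: 1.82
tcp_pos: [0.4617, -0.1367, 0.1602]
tool_rot: [0.999, 0.038, -0.0, -0.0]
force: [-0.3, 0.3, 0.2]
finger_gap: 0.502
gripper_force: 0.0
```

```bash
python3 - <<'E'
from station import manip
import cv2,numpy as np
from h import *
from scipy.spatial.transform import Rotation as R
w=manip.snapshot("wrist"); c=manip.camera_info("wrist");k=c["K"];t=c["camera_from_world"]
s=manip.sense(); print(s["t"],s["tcp_pos"],s["q"],s["finger_gap"]); print(R.from_quat(s["tool_rot"]).as_matrix().round(3))
for P in [(.4615,-.137,.073),(.4615,-.137,.034),(.5373,-.133,.045)]:
    p=proj(k,t,P); print(p); cv2.circle(w,tuple(int(v) for v in p),3,(0,0,255),1)
np.savez("wc1.npz",K=k,T=t); cv2.imwrite("pics/w1.png",w)
E
```

```text
1.8667 [ 0.46171875 -0.13675324  0.16023127] [-5.20541196e-01  4.81107793e-01  1.87440463e+00 -2.33915332e-05
  7.86304038e-01  9.74007180e-01] 0.5031722291028057
[[ 0.997  0.076 -0.   ]
 [ 0.076 -0.997  0.   ]
 [-0.    -0.    -1.   ]]
[325.91420204 214.97051744]
[326.03748066 200.14812016]
[328.08554363 116.75870284]
```

View pics/w1.png

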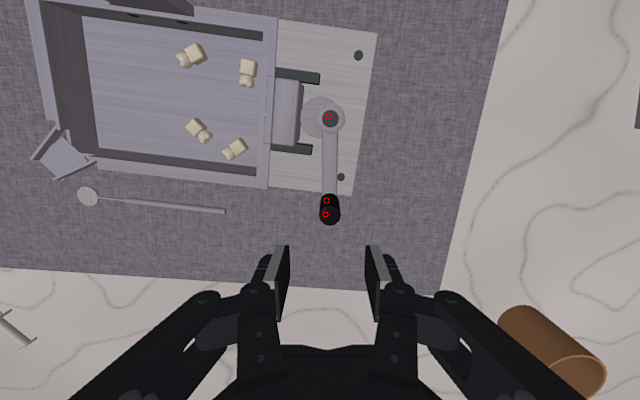

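The wrist view shows the knob top at (329,214), about 3 mm to -y of my estimate, and the pivot at (330,118). I'll descend and grip the knob.

>>> servo_tool(
  rows=[
    [[0,0,0,0,0.003,0.0245,0],[0,0,0,0,0,0.0245,0],[0,0,0,0,0,0.0245,0],[0,0,0,0,0,0.0245,0],[0,0,0,0,0,0,-1],[0,0,0,0,0,0,-1],[0,0,0,0,0,0,-1],[0,0,0,0,0,0,-1]],
  ],
  squeeze=25,
)

```text
t: 2.53
tcp_pos: [0.4615, -0.1394, 0.0621]
tool_rot: [0.999, 0.037, -0.001, -0.0]
force: [0.4, -0.7, -18.4]
finger_gap: 0.201
gripper_force: 24.8
```

>>> servo_tool(
  rows=[
    [[0,0,0,0,0,0,-1],[0,0,0,0,0,0,-1]],
  ],
)

```text
t: 2.7
tcp_pos: [0.4615, -0.1395, 0.0621]
tool_rot: [0.999, 0.037, -0.001, -0.0]
force: [0.0, -0.2, -20.0]
finger_gap: 0.202
gripper_force: 24.8
```

>>> servo_tool(
  rows=[
    [[0,0,-7,0.0006,0.0091,0,-1],[0,0,-7,0.0006,0.0091,0,-1],[0,0,-7,0.0006,0.0091,0,-1],[0,0,-7,0.0006,0.0091,0,-1],[0,0,-7,0.0006,0.0091,0,-1],[0,0,-7,0.0006,0.0091,0,-1],[0,0,-7,0.0006,0.0091,0,-1]],
  ],
)

```text
t: 3.28
tcp_pos: [0.4912, -0.1933, 0.0621]
tool_rot: [0.893, 0.45, -0.0, -0.001]
force: [0.8, 3.1, -16.5]
finger_gap: 0.201
gripper_force: 25.3
```

>>> servo_tool(
  rows=[
    [[0,0,-7,0.0006,0.0091,0,-1],[0,0,-7,0.0006,0.0091,0,-1],[0,0,-7,0.0006,0.0091,0,-1],[0,0,-7,0.0006,0.0091,0,-1],[0,0,-7,0.0006,0.0091,0,-1],[0,0,0,0,0,0,-1]],
  ],
)

```text
t: 3.78
tcp_pos: [0.5346, -0.208, 0.0621]
tool_rot: [0.717, 0.697, -0.0, -0.001]
force: [-1.1, -0.5, -13.9]
finger_gap: 0.198
gripper_force: 25.7
```

>>> servo_tool(
  rows=[
    [[0,0,-7,0.0006,0.0091,0,-1],[0,0,-7,0.0006,0.0091,0,-1],[0,0,-5,0.0003,0.0065,0,-1],[0,0,0,0,0,0,-1]],
  ],
)

```text
t: 4.12
tcp_pos: [0.5562, -0.2048, 0.0621]
tool_rot: [0.593, 0.805, -0.002, -0.003]
force: [-5.0, -2.7, -10.9]
finger_gap: 0.203
gripper_force: 26.1
```

>>> servo_tool(
  rows=[
    [[0,0,-2,0,0.003,0,-1],[0,0,0,0,0,0,-1]],
  ],
)

```text
t: 4.28
tcp_pos: [0.5563, -0.2045, 0.062]
tool_rot: [0.579, 0.815, -0.003, -0.005]
force: [-11.2, -6.2, -7.9]
finger_gap: 0.205
gripper_force: 26.9
```

```bash
python3 - <<'E'
from station import manip
import numpy as np
s=manip.sense();d=s["tcp_pos"][:2]-np.array([.5373,-.1345]);print(s["tcp_pos"],s["force"],np.hypot(*d),(np.arctan2(d[1],d[0])-np.radians(177.2))%6.283)
E
```

```text
[ 0.55628201 -0.20445623  0.06200213] [-11.24198534  -6.15578007  -7.91333252] 0.07248579628935306 1.884441718680625
```

>>> servo_tool(
  rows=[
    [[0,0,0,0,-0.003,0,0],[0,0,0,0,0,0,0],[0,0,0,0,0,0,0],[0,0,0,0,0,-0.03,0],[0,0,0,0,0,-0.04,0],[0,0,7.1,0,0,-0.04,0],[0,0,7.1,0,0,-0.02,0],[0,0,7.1,0,0,0,0]],
  ],
)

```text
t: 4.95
tcp_pos: [0.5633, -0.2072, 0.2001]
tool_rot: [0.722, 0.692, 0.002, 0.008]
force: [0.4, -0.0, 0.2]
finger_gap: 0.501
gripper_force: 0.0
```

>>> servo_tool(
  rows=[
    [[0,0,1.5,0.04,0.008,0,0],[0,0,0,0.04,0.01,0,0],[0,0,0,0.038,0.01,0,0],[0,0,0,0,0,0,0],[0,0,0,0,0,0,0]],
  ],
)

```text
t: 5.37
tcp_pos: [0.5945, -0.0868, 0.1939]
tool_rot: [0.728, 0.686, 0.001, 0.002]
force: [-0.4, -0.2, -0.2]
finger_gap: 0.501
gripper_force: 0.0
```

```bash
python3 - <<'E'
from station import manip
import cv2,numpy as np
from h import *
from scipy.spatial.transform import Rotation as R
w=manip.snapshot("wrist"); c=manip.camera_info("wrist");k=c["K"];t=c["camera_from_world"]
s=manip.sense(); print(s["t"],s["tcp_pos"],s["force"]); print(R.from_quat(s["tool_rot"]).as_matrix().round(3))
for P in [(.6064,.0008,.088),(.6074,.0271,.088),(.6052,-.0276,.088)]:
    p=proj(k,t,P); print(p); cv2.circle(w,tuple(int(v) for v in p),2,(0,0,255),1)
cv2.imwrite("pics/w2.png",w); np.savez("wc2.npz",K=k,T=t)
E
```

```text
5.4167 [ 0.59413748 -0.08828219  0.19361146] [ 0.29950743 -0.3385574   0.12566505]
[[ 0.061  0.998  0.003]
 [ 0.998 -0.061 -0.001]
 [-0.001  0.003 -1.   ]]
[334.41255243  96.00717172]
[333.90377487  58.20036746]
[334.77067405 133.68929281]
```

View pics/w2.png

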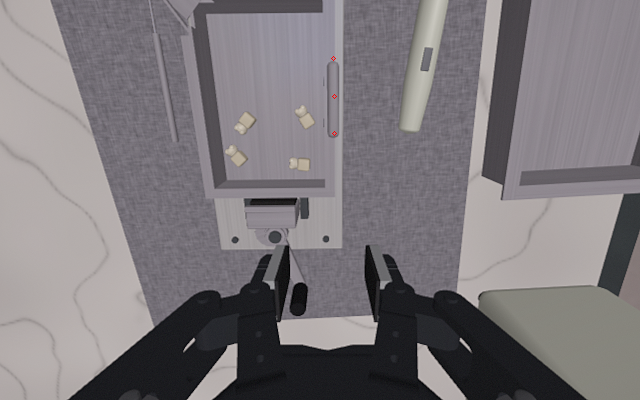

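The lever is fully out and the jaw has moved back. The handle top is centred at (333,99), which gives about (0.6055, -0.002). I'll move over it and descend.

>>> servo_tool(
  rows=[
    [[0,0,0,0.029,0.0021,0,0],[0,0,0,0.029,0.002,0,0],[0,0,0,0.0288,0.002,0,0],[0,0,0,0,0,0.02,0],[0,0,0,0,0,0.03,0],[0,0,0,0,0,0.03,0],[0,0,0,0,0,0.025,0],[0,0,0,0,0,0.0,0]],
  ],
)

```text
t: 6.08
tcp_pos: [0.6016, -0.0039, 0.083]
tool_rot: [0.73, 0.684, -0.003, -0.003]
force: [-0.7, 0.1, 0.4]
finger_gap: 0.5
gripper_force: 0.0
```

```bash
python3 - <<'E'
from station import manip
import cv2,numpy as np
w=manip.snapshot("wrist"); s=manip.sense(); print(s["t"],s["tcp_pos"],s["force"])
cv2.imwrite("pics/w3.png",w)
E
```

```text
6.1333 [ 0.60312531 -0.00404251  0.08535464] [-0.5324414   0.30667229  0.89337363]
```

View pics/w3.png

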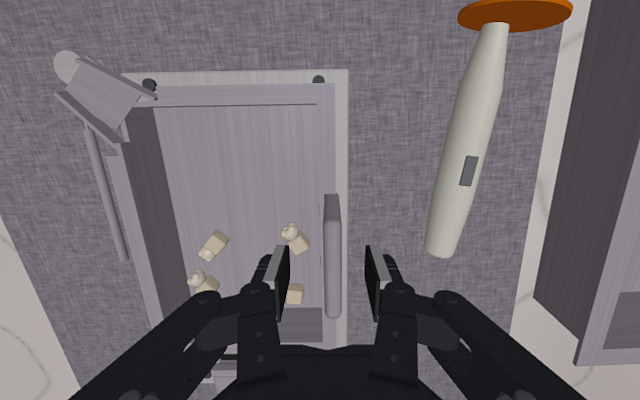

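The plate stands between the pads, about 2.5 mm to +x of centre. I'll correct that, go down and grip.

>>> servo_tool(
  rows=[
    [[0,0,0,0.002,0.0025,0.006,0],[0,0,0,0,0,0.006,0],[0,0,0,0,0,0,0],[0,0,0,0,0,0,-1],[0,0,0,0,0,0,-1],[0,0,0,0,0,0,-1],[0,0,0,0,0,0,-1],[0,0,0,0,0,0,-1]],
  ],
  squeeze=80,
)

```text
t: 6.8
tcp_pos: [0.6065, -0.0009, 0.0764]
tool_rot: [0.728, 0.685, -0.001, -0.0]
force: [-2.6, 0.2, 5.5]
finger_gap: 0.093
gripper_force: 78.8
```

>>> servo_tool(
  rows=[
    [[0,0,0,0,0,0,-1],[0,0,0,0,0,0,-1],[0,0,0,0,0,0,-1]],
  ],
)

```text
t: 7.05
tcp_pos: [0.6066, -0.0009, 0.0763]
tool_rot: [0.728, 0.685, -0.001, -0.0]
force: [-3.2, -0.5, 5.0]
finger_gap: 0.087
gripper_force: 78.8
```

>>> servo_tool(
  rows=[
    [[0,0,0,0,0,-0.004,-1],[0,0,0,0,0,-0.006,-1],[0,0,0,0,0,-0.008,-1],[0,0,0,0,0,-0.01,-1],[0,0,0,0,0,-0.012,-1],[0,0,0,0,0,0,-1]],
  ],
  squeeze=100,
)

```text
t: 7.55
tcp_pos: [0.61, -0.0013, 0.1187]
tool_rot: [0.729, 0.684, 0.002, 0.003]
force: [1.2, 0.4, -3.0]
finger_gap: 0.086
gripper_force: 97.6
```

>>> servo_tool(
  rows=[
    [[0,0,0,0,0,-0.015,-1],[0,0,0,0,0,-0.025,-1],[0,0,0,0,0,-0.03,-1],[0,0,0,0,0,-0.03,-1],[0,0,0,0,0,-0.03,-1],[0,0,0,0,0,-0.025,-1],[0,0,0,0,0,-0.015,-1],[0,0,0,0,0,0,-1]],
  ],
)

```text
t: 8.22
tcp_pos: [0.6099, -0.0013, 0.2903]
tool_rot: [0.729, 0.685, 0.003, 0.004]
force: [0.4, 0.6, -2.0]
finger_gap: 0.091
gripper_force: 98.0
```

>>> servo_tool(
  rows=[
    [[0,0,0,0,0,0,-1],[-0.8,-1.2,0,0,0,0,-1],[-1.5,-2.1,0,0,0,0,-1],[-1.5,-2.1,0,0,0,0,-1],[-1.5,-2.1,0,0,0,0,-1],[-1.5,-2.1,0,0,0,0,-1],[-1.5,-2.1,0,0,0,0,-1],[-1.5,-2.1,0,0,0,0,-1]],
  ],
)

```text
t: 8.88
tcp_pos: [0.606, -0.0005, 0.2829]
tool_rot: [0.721, 0.677, -0.031, 0.144]
force: [-0.1, 0.0, -2.9]
finger_gap: 0.088
gripper_force: 98.0
```

>>> servo_tool(
  rows=[
    [[-1.5,-2.1,0,0,0,0,-1],[-1.5,-2.1,0,0,0,0,-1],[-1.5,-2.1,0,0,0,0,-1],[-1.5,-2.1,0,0,0,0,-1],[-1.5,-2.1,0,0,0,0,-1],[-0.8,-1.2,0,0,0,0,-1],[0,0,0,0,0,0,-1],[0,0,0,0,0,0,-1]],
  ],
)

```text
t: 9.55
tcp_pos: [0.6062, -0.0003, 0.2832]
tool_rot: [0.702, 0.66, -0.054, 0.262]
force: [-0.5, -0.8, -2.9]
finger_gap: 0.084
gripper_force: 98.1
```

>>> servo_tool(
  rows=[
    [[0,0,0,0,0,0,-1],[0,0,0,0,0,0,-1],[0,0,0,0,0,0,-1],[0,0,0,0,0,0,-1],[0,0,0,0,0,0,-1],[0,0,0,0,0,0,-1],[0,0,0,0,0,0,-1],[0,0,0,0,0,0,-1]],
  ],
)

```text
t: 10.22
tcp_pos: [0.6074, -0.001, 0.2854]
tool_rot: [0.702, 0.659, -0.053, 0.264]
force: [-0.4, -1.1, -3.1]
finger_gap: 0.083
gripper_force: 98.1
```

```bash
python3 - <<'E'
from station import manip
import cv2,numpy as np
from h import *
from scipy.spatial.transform import Rotation as R
w=manip.snapshot("wrist"); d=manip.snapshot("side"); s=manip.sense(); M=R.from_quat(s["tool_rot"]).as_matrix()
print(s["t"],s["tcp_pos"],s["force"],s["gripper_force"],np.abs(s["qd"]).max()); print(M.round(3))
print("tilt",np.degrees(np.arccos(-M[2,2])))
cv2.imwrite("pics/w4.png",np.hstack([cv2.resize(w,None,fx=.62,fy=.62),cv2.resize(d[80:280,200:520],(397,248))]))
E
```

```text
10.3167 [ 0.60738518 -0.00096563  0.28536795] [-0.0585425  -0.27844473 -3.02576653] 98.07649612426758 0.015695269929486527
[[ 0.125  0.954  0.273]
 [ 0.897  0.009 -0.441]
 [-0.423  0.301 -0.855]]
tilt 31.272137558215274
```

View pics/w4.png

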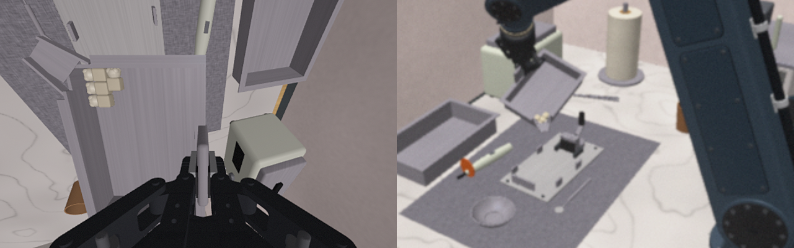

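All four dies appear to be packed at the spout corner, around (100,85) in the left half. I'll hold the pose a moment longer and check closely once.

>>> servo_tool(
  rows=[
    [[0,0,0,0,0,0,-1],[0,0,0,0,0,0,-1],[0,0,0,0,0,0,-1],[0,0,0,0,0,0,-1],[0,0,0,0,0,0,-1],[0,0,0,0,0,0,-1],[0,0,0,0,0,0,-1],[0,0,0,0,0,0,-1]],
  ],
)

```text
t: 10.98
tcp_pos: [0.6074, -0.0009, 0.2853]
tool_rot: [0.702, 0.659, -0.053, 0.264]
force: [0.9, 0.4, -3.3]
finger_gap: 0.088
gripper_force: 98.1
```

```bash
python3 - <<'E'
from station import manip
import cv2,numpy as np
w=manip.snapshot("wrist"); s=manip.sense(); print(s["t"],s["tcp_pos"],np.abs(s["qd"]).max())
cv2.imwrite("pics/w5.png",cv2.resize(w[60:210,50:250],None,fx=3.9,fy=3.9,interpolation=cv2.INTER_CUBIC))
E
```

```text
11.0333 [ 0.60737965 -0.00095135  0.28529166] 0.01805602556338886
```

View pics/w5.png

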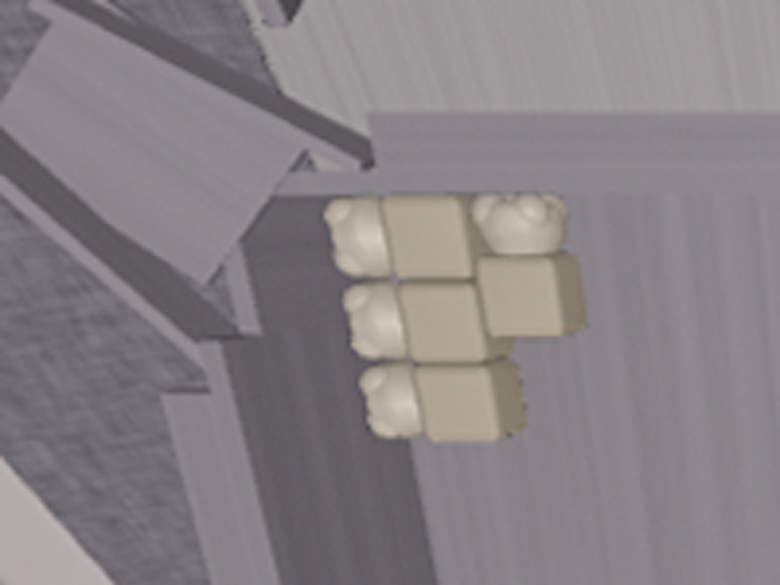

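The four dies sit packed against both walls at the spout corner, at crop (330–580, 190–440), and the tray is steady. I'm handing in.

```bash
python3 -c "
from station import manip
print(manip.sign_off())"
```

```text
the job is handed in; nothing more can be done
None
```

The job is handed in at about 11 s of the 51 s allowed: the cam lever is fully out, and the arm is holding the tray steady in the air, tilted about 31° to the spout, with all four dies together in that corner.

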